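# Pack the sampling caddy

### The job

Pack the sampling caddy: stand the smaller brown bottle in the square recess, the smaller beaker in the large round recess and the capped vial in the small round recess, each upright on the recess floor. The bigger bottle, the bigger beaker and the vial without a cap do not belong; leave them standing where they are.

Things in the scene. Friction and masses are not known exactly. Their poses are not given: they have to be found in the camera images.
- small_bottle: The smaller brown glass bottle with black screw cap: body 44 mm across, 100 mm high with cap. Stands on the grey sheet (top 2 mm above the bench) in varying spots. Origin: centre of its underside, z up. Grip the straight body, at most 60 mm above the foot.
- small_beaker: The smaller clear glass beaker, empty: 52 mm high, 45 mm (x) by 50 mm (y) at the rim, the small spout pointing to its -y. Stands on the grey sheet (top 2 mm above the bench) in varying spots. Origin: centre of its underside, z up. The round body, about 43 mm across, has its axis about 2 mm towards +y from the origin. Grip it from outside across its x, 25 to 45 mm above the foot.
- capped_vial: The clear glass vial with a black screw cap (blue disc on top): 21 mm across, 58 mm high. Stands on the grey sheet (top 2 mm above the bench) in varying spots. Origin: centre of its underside, z up. Grip it across body or cap, in any direction.
- large_bottle: Look-alike: the bigger brown glass bottle with black cap, 68 mm across, 166 mm high. Stands on the grey sheet (top 2 mm above the bench) in varying spots. Origin: centre of its underside, z up.
- large_beaker: Look-alike: the bigger clear beaker with a bluish filling, 57 x 62 mm at the rim, 68 mm high. Stands on the grey sheet (top 2 mm above the bench) in varying spots. Origin: centre of its underside, z up.
- open_vial: Look-alike: the clear glass vial without a cap (open threaded neck), 20 mm across, 56 mm high. Stands on the grey sheet (top 2 mm above the bench) in varying spots. Origin: centre of its underside, z up.
- caddy: The fixed aluminium caddy to the right of the things: a shallow tray 272 mm long (its y) by 94 mm (its x), walls 24 mm high above the sheet, a steel loop 19 mm out from each end. Its three inserts sit in a row along its y, 87 mm apart, the middle one at its centre. Origin: centre of its underside, z up.
- square_insert_floor (a point): The insert with the square recess, 62 x 62 mm, 12 mm deep. This point: middle of the recess floor, 8 mm above the sheet the things stand on; the rim is 12 mm above this point. z up, x and y parallel to the caddy's. Fixed white plastic insert 84 x 84 x 16 mm in the caddy, dark pad on the recess floor; which of the three seats it has varies.
- large_round_insert_floor (a point): The insert with the large round recess, 68 mm wide, 12 mm deep. This point: middle of the recess floor, 8 mm above the sheet the things stand on; the rim is 12 mm above this point. z up, x and y parallel to the caddy's. Fixed white plastic insert 84 x 84 x 16 mm in the caddy, dark pad on the recess floor; which of the three seats it has varies.
- small_round_insert_floor (a point): The insert with the small round recess, 40 mm wide, 12 mm deep. This point: middle of the recess floor, 8 mm above the sheet the things stand on; the rim is 12 mm above this point. z up, x and y parallel to the caddy's. Fixed white plastic insert 84 x 84 x 16 mm in the caddy, dark pad on the recess floor; which of the three seats it has varies.
Mind the look-alikes: they are no part of the job. What is shaped like the capped_vial but green or turquoise is not meant.

How it is judged (in metres and radians):
At the end, for the whole second after the job is handed in: Small bottle in the square recess (within 15 mm of its centre), small beaker in the large round one (16 mm), capped vial in the small round one (13 mm), feet within 4 mm of the floor, upright within 0.15 rad. Look-alikes upright, within 30 mm of their start. All released, at rest (horizontal distance between small_bottle and square_insert_floor below 0.015 m and z of small_bottle in the frame of square_insert_floor below 0.004 m and angle between each of small_bottle, small_beaker, capped_vial, large_bottle, large_beaker, open_vial's own z axis and vertical below 0.15 rad and horizontal distance between small_beaker and large_round_insert_floor below 0.016 m and z of small_beaker in the frame of large_round_insert_floor below 0.004 m and horizontal distance between capped_vial and small_round_insert_floor below 0.013 m and z of capped_vial in the frame of small_round_insert_floor below 0.004 m and distance of each of large_bottle, large_beaker, open_vial from where it was at the start of the episode below 0.03 m and linear speed of each of small_bottle, small_beaker, capped_vial, large_bottle, large_beaker, open_vial below 0.02 m/s); the robot touches nothing.
It fails at once if the large bottle, which does not belong, is shifted by more than 30 mm, lifted or knocked over (distance of large_bottle from where it was at the start of the episode above 0.03 m or angle between large_bottle's own z axis and vertical above 0.5 rad).
It fails at once if the large beaker, which does not belong, is shifted by more than 30 mm, lifted or knocked over (distance of large_beaker from where it was at the start of the episode above 0.03 m or angle between large_beaker's own z axis and vertical above 0.5 rad).
It fails at once if the open vial, which does not belong, is shifted by more than 30 mm, lifted or knocked over (distance of open_vial from where it was at the start of the episode above 0.03 m or angle between open_vial's own z axis and vertical above 0.5 rad).
It also fails if it takes over 96 s, if anything falls off the work surface, if the arm or the gripper's body presses on something with over 40 N, if the wrist force passes 120 N, or if a joint passes its speed limit or range.

### The arm

A 7-joint arm with a two-finger parallel gripper is mounted at the origin on the work surface; the furniture and walls round the work are solid. World frame = base frame: x ahead of the robot, y to its left, z up, the work surface at z = 0. Lengths are in mm, angles in rad, forces in N, time in s.
With the tool pointing down it reaches from about 350 to 900 mm from the base axis. Payload 7.2 kg.
Tool frame: the origin (TCP) lies at the very end of the fingers, on their centre line; the grasp point (between the pads) lies 19 mm behind it (arm.grasp_offset is the z of the grasp point in the tool frame, in mm); z points along the fingers, y is the line along which they close (so a half turn about z gives the same grasp; the last joint's range is limited). The gripper opens to 85 mm and grips with 20 to 120 N. Pads are 22 mm wide; open, the fingers measure 114 mm over their backs; the gripper's body (76 mm by 85 mm) begins 54 mm behind the grasp point. The pads swing forward as they close: fully open they stand 13 mm farther back than shut.
Start: joints at [1.096, 0.411, -0.013, 1.596, 0.006, 1.134, -0.082], TCP at [247.284, -574.003, 231.297] pointing down, gripper open.
Joint ranges: [-2.95, 2.95], [-0.29, 1.99], [-1.47, 1.44], [0.14, 2.54], [-1.03, 4.17], [0.13, 1.85], [-2.86, 2.86]. Speed limits (rad/s): [2.39, 2.39, 3.01, 3.01, 3.14, 3.14, 3.14].

### API

Orientations are given as a unit quaternion [w, x, y, z].
In Python, from plant import arm gives the robot as it stands. Calls block until the motion is done:
- arm.movep(position, orientation): joint-space move of the TCP to a pose.
- arm.movel(position, attitude=None, max_speed=150, until_force=None): straight line of the TCP; attitude=None keeps the orientation; max_speed is the mean speed in mm/s. With until_force (N) it stops when the force on the tool has changed by that much, and returns True; else False.
- arm.goto_joints(angles): joint-space move.
- arm.set_gripper(opening, grip_force=None): finger opening in mm; grip_force is the grip in N (None keeps the last); returns when the fingers have stopped.
- arm.dwell(seconds).
- arm.solve_ik(position, orientation): joint angles nearest the present ones, or None.
- arm.grab_frame(name): name is "scene" or "side" or "wrist"; returns a dict with "color" (400x640x3 uint8, blue, green, red), "camera_matrix" (3x3 intrinsics, pixels), "distortion" ([k1, k2, p1, p2, k3] as OpenCV has them; the pictures are not rectified), "world_to_cam" (4x4, takes a point from world to camera coordinates). Camera axes: x right, y up, looking along -z (the intrinsics and any distortion apply to the point x, -y, -z); pixel columns grow to the right and rows downward; lengths in mm; the calibration is good to about 2 mm. A picture is of the moment at which its call begins. There is no depth.
A pose or a line that the arm cannot do raises arm.MotionError and nothing moves.
- arm.finish_job(): hands the job in; it is judged then, once.
Trained networks look in the newest picture that a camera, given by its name, has taken for a name from the list of things; names that differ only in an ending like _2 or _b are one class to them, and where a whole thing is asked for, a point or a joint stands for the part that bears it (a point fixed in the world has none). Each returns a list of dicts, best first, with "confidence" (0 to 1); they miss things now and then, are a little off and sometimes report something else, mostly with a low value. They report only what shows in the picture. A call takes as long as a camera call. They do not tell look-alikes from the thing itself.
- arm.boxes_of(camera, name): "extent" ([left, top, right, bottom] in pixels, round what is visible of it).
Readings, each from a call of its own:
- arm.current_clock(): time.
- arm.current_qpos(): joint angles.
- arm.current_dq(): joint speeds.
- arm.current_tau(): joint torques, N m.
- arm.current_tcp_pos(): TCP position.
- arm.current_ee_rot(): TCP orientation.
- arm.current_ft_force(): force on the tool from outside, world axes, zero at the start.
- arm.current_torque(): the same for the moment, N m.
- arm.current_finger_gap(): finger opening in mm.
- arm.current_grip_force(): force on a finger pad.
Only numpy, scipy, OpenCV 4.12 (cv2) and the standard library are available. Lean on these libraries where they do the work, as an engineer would, in place of code of your own. Each camera call takes 0.05 s, during which the arm holds its last target. There are 200 camera calls.

## Working session

There is one attempt and no reset: what is moved stays moved. The work goes in short steps, each a Python script; the robot and the scene stay as the last script left them, time stands still between calls to the robot, and variables do not carry over. Pictures are saved under pics/ and viewed, at most 14 in all, crops included, and the job is handed in when it is done.

```bash
mkdir -p pics; ls
python3 - <<'E'
from plant import arm
import cv2,numpy as np
for c in ["scene","side"]:
    f=arm.grab_frame(c); cv2.imwrite(f"pics/{c}0.png",f["color"])
    print(c,f["camera_matrix"].round(1).tolist(),f["distortion"],np.round(f["world_to_cam"],3).tolist())
    for n in ["small_bottle","small_beaker","capped_vial","large_bottle","large_beaker","open_vial","caddy","square_insert_floor","large_round_insert_floor","small_round_insert_floor"]:
        print(n,[(np.round(b["extent"]).tolist(),round(b["confidence"],2)) for b in arm.boxes_of(c,n)][:4])
print(arm.current_ee_rot(),arm.current_clock())
E
```

```text
pics
scene [[516.9, 0.0, 317.3], [0.0, 516.9, 196.3], [0.0, 0.0, 1.0]] [-0.0283418  0.         0.         0.         0.       ] [[0.465, -0.885, 0.014, -172.197], [0.67, 0.362, 0.648, -398.813], [-0.579, -0.292, 0.761, -1012.028], [0.0, 0.0, 0.0, 1.0]]
small_bottle []
small_beaker [([248.0, 178.0, 266.0, 195.0], 0.74)]
capped_vial []
large_bottle [([199.0, 167.0, 237.0, 227.0], 0.56)]
large_beaker []
open_vial []
caddy [([374.0, 188.0, 440.0, 287.0], 0.76)]
square_insert_floor [([391.0, 215.0, 430.0, 247.0], 0.78)]
large_round_insert_floor [([406.0, 192.0, 438.0, 219.0], 0.81), ([380.0, 239.0, 424.0, 276.0], 0.26)]
small_round_insert_floor [([382.0, 235.0, 423.0, 273.0], 0.75)]
side [[420.6, 0.0, 321.9], [0.0, 420.6, 206.4], [0.0, 0.0, 1.0]] [-0.04395472  0.          0.          0.          0.        ] [[0.918, -0.397, 0.003, -431.671], [0.267, 0.623, 0.735, -196.05], [-0.294, -0.674, 0.678, -666.396], [0.0, 0.0, 0.0, 1.0]]
small_bottle [([389.0, 185.0, 411.0, 235.0], 0.73)]
small_beaker [([270.0, 150.0, 291.0, 174.0], 0.88), ([313.0, 237.0, 476.0, 354.0], 0.21)]
capped_vial [([312.0, 224.0, 329.0, 253.0], 0.75), ([313.0, 204.0, 331.0, 228.0], 0.62), ([289.0, 208.0, 301.0, 234.0], 0.55), ([272.0, 240.0, 287.0, 267.0], 0.53)]
large_bottle [([214.0, 103.0, 251.0, 182.0], 0.59)]
large_beaker [([328.0, 160.0, 356.0, 203.0], 0.94), ([313.0, 221.0, 325.0, 256.0], 0.22)]
open_vial [([272.0, 187.0, 282.0, 211.0], 0.53)]
caddy [([317.0, 237.0, 477.0, 355.0], 0.74)]
square_insert_floor [([366.0, 259.0, 438.0, 318.0], 0.98), ([270.0, 187.0, 282.0, 210.0], 0.56)]
large_round_insert_floor [([404.0, 244.0, 469.0, 294.0], 0.75)]
small_round_insert_floor [([320.0, 283.0, 393.0, 342.0], 0.87)]
[1.37584303e-05 9.79386368e-01 2.01995894e-01 3.36227695e-06] 1.1
```

Run:
```python
import cv2
a=cv2.imread("pics/side0.png")[90:370,190:490]
cv2.imwrite("pics/sidecrop.png",cv2.resize(a,(640,597),interpolation=cv2.INTER_CUBIC))
a=cv2.imread("pics/scene0.png")[130:300,180:450]
cv2.imwrite("pics/scenecrop.png",cv2.resize(a,(800,504),interpolation=cv2.INTER_CUBIC))
```

```text
(no output)
```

View pics/side0.png

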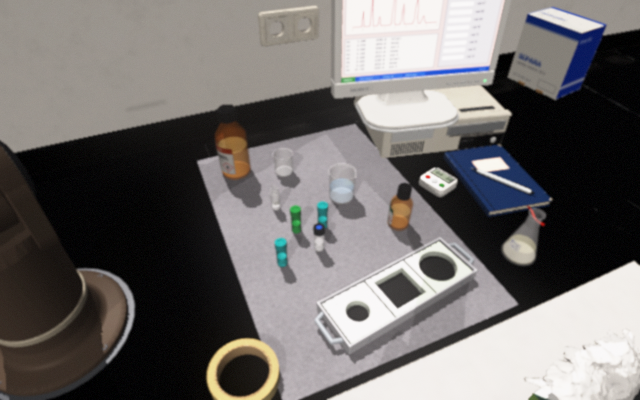

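View pics/sidecrop.png

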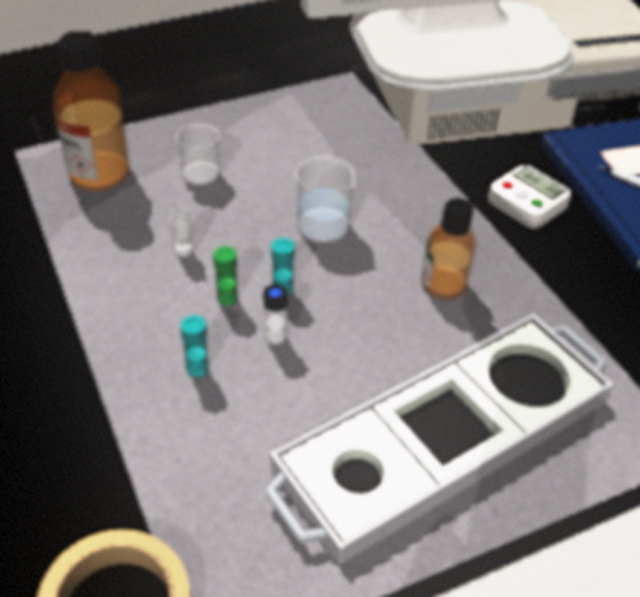

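View pics/scenecrop.png

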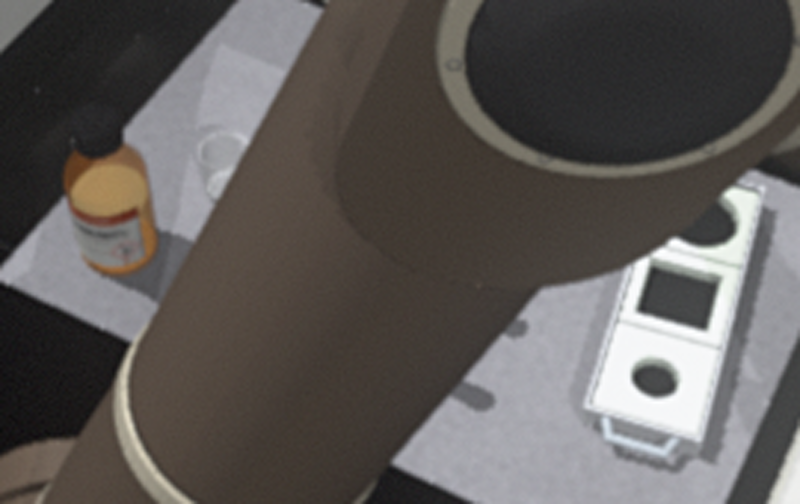

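Candidates in the side view: for the bottle, small at (400,212) and large at (232,150). For the beaker, small and empty at (284,163), large with bluish filling at (342,184). For the vial, the capped one with black cap and blue disc at (319,238); green (295,219), turquoise (322,214) and (281,252), and open (277,199) are not it. The recesses are small round (357,311), square (400,289) and large round (437,266).

Next I'll localise these and get a wrist view.

```bash
cat > h.py <<'E'
from plant import arm
import cv2,numpy as np
def ray(f,px):
    u=cv2.undistortPoints(np.array([[px]],float),f["camera_matrix"],np.array(f["distortion"]))[0,0]
    T=np.array(f["world_to_cam"]);R=T[:3,:3];c=-R.T@T[:3,3]
    return c,R.T@np.array([u[0],-u[1],-1.])
def at(f,px,z):
    c,d=ray(f,px); return (c+d*(z-c[2])/d[2])
def proj(f,p):
    T=np.array(f["world_to_cam"]);q=T[:3,:3]@np.array(p,float)+T[:3,3]
    return cv2.projectPoints(np.array([[q[0],-q[1],-q[2]]]),np.zeros(3),np.zeros(3),f["camera_matrix"],np.array(f["distortion"]))[0][0,0]
def q(yaw): # tool down, tool y axis (closing line) at angle yaw+90deg (mod 180) from world x
    return [0,np.cos(yaw/2),np.sin(yaw/2),0]
E
python3 - <<'E'
from h import *
f=arm.grab_frame("side")
P=dict(sb=(400,212,50),cap=(319.5,227.5,60),capbase=(320,248,2),sbeak=(282.5,164,20),lb=(232,178,2),lbeak=(342,197,10),ov=(277,207,5),g1=(296,220,30),g2=(322,215,30),g3=(281,253,30),sr=(357.5,311,22),sq=(400,288,22),lr=(437.5,264,22))
for n,(u,v,z) in P.items(): print(n,at(f,(u,v),z).round())
print("campos",ray(f,(0,0))[0])
w=arm.grab_frame("wrist");T=np.array(w["world_to_cam"]);print("wristcam",(-T[:3,:3].T@T[:3,3]).round(),T[2,:3].round(2),w["camera_matrix"][0,0],arm.current_tcp_pos())
cv2.imwrite("pics/w0.png",w["color"])
E
```

```text
sb [620. -27.  50.]
cap [460. -14.  60.]
capbase [462. -11.   2.]
sbeak [477. 242.  20.]
lb [362. 260.   2.]
lbeak [558.  96.  10.]
ov [423. 126.   5.]
g1 [438.  50.  30.]
g2 [489.  43.  30.]
g3 [383. -18.  30.]
sr [ 457. -174.   22.]
sq [ 542. -163.   22.]
lr [ 630. -144.   22.]
campos [ 252.95660033 -498.46569884  596.99606628]
wristcam [ 323. -540.  373.] [0.3  0.13 0.95] 318.4590329156354 [ 247.26320315 -573.99933675  231.28801159]
```

Run:
```python
from h import *
import pickle
F=[]
for i,(p,y) in enumerate([((520,40,300),0.),((500,-60,300),0.)]):
    arm.movep(list(p),q(y)); arm.dwell(.3)
    f=arm.grab_frame("wrist");F.append(f);cv2.imwrite(f"pics/w{i+1}.png",f["color"])
    T=np.array(f["world_to_cam"]);print((-T[:3,:3].T@T[:3,3]).round(),arm.current_clock())
    for n in ["small_bottle","small_beaker","capped_vial","square_insert_floor","large_round_insert_floor","small_round_insert_floor"]:
        print(n,[(np.round(b["extent"],1).tolist(),round(b["confidence"],2)) for b in arm.boxes_of("wrist",n)][:5])
pickle.dump(F,open("F.pkl","wb"))
```

```text
[603.  40. 442.] 3.95
small_bottle [([341.5, 44.3, 389.6, 88.5], 0.75)]
small_beaker [([147.5, 169.2, 194.7, 214.7], 0.96)]
capped_vial [([350.0, 242.1, 368.9, 267.0], 0.95), ([345.1, 193.4, 365.0, 217.5], 0.93), ([310.7, 171.7, 327.4, 201.5], 0.69), ([300.5, 204.0, 316.2, 235.1], 0.62), ([245.8, 217.8, 265.3, 243.7], 0.19)]
square_insert_floor [([436.1, 102.6, 505.3, 178.7], 0.89)]
large_round_insert_floor [([434.2, 24.3, 509.8, 111.3], 0.57)]
small_round_insert_floor [([438.4, 168.7, 501.9, 234.8], 0.76)]
[583. -58. 442.] 5.0917
small_bottle [([256.6, 21.7, 298.0, 67.5], 0.93)]
small_beaker [([65.8, 154.9, 123.5, 202.7], 0.96)]
capped_vial [([270.1, 177.1, 290.5, 203.6], 0.73), ([230.1, 160.2, 254.9, 183.8], 0.7), ([276.4, 229.6, 297.0, 255.9], 0.69), ([225.8, 192.5, 246.8, 223.1], 0.58)]
square_insert_floor [([360.4, 86.2, 431.0, 164.1], 0.94)]
large_round_insert_floor [([351.4, 5.9, 429.7, 93.1], 0.76)]
small_round_insert_floor [([367.2, 153.7, 432.9, 222.8], 0.91)]
```

View pics/w1.png

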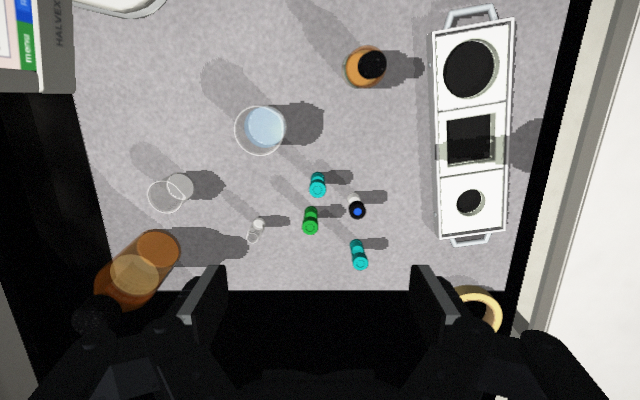

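View pics/w2.png

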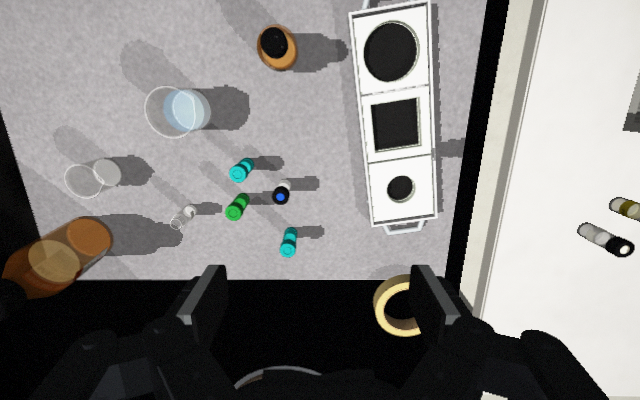

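w1 shows the capped vial's blue disc at (358,211), with the green and turquoise ones at (311,221), (317,186) and (360,256). The small bottle's cap is at (372,64), the small beaker's rim at (166,197) and its foot at (180,186). The recesses are at (470,69), (471,139) and (470,202). Next comes a close crop and the positions.

Run:
```python
from h import *
import pickle
F=pickle.load(open("F.pkl","rb"))
a=F[0]["color"][160:225,135:210]; b=F[1]["color"][140:220,55:130]; c=F[0]["color"][180:245,320:395]
r=lambda x:cv2.resize(x,(390,None) if 0 else (390,int(390*x.shape[0]/x.shape[1])),interpolation=cv2.INTER_CUBIC)[:290]
A=r(a)[:290];B=r(F[1]["color"][148:204,58:133])[:290];C=r(c)[:290];h=min(map(len,(A,B,C)))
cv2.imwrite("pics/crop.png",np.vstack([np.hstack([A[:h],C[:h]]),np.hstack([B[:h],B[:h]*0])]))
P=[dict(sbcap=(372,64,102),sbbase=(360,74,2),cap=(358,211.5,60),brim=(166,197,54),bbase=(180,187,5),lr=(470,69,22),sq=(471,140,22),sr=(470,202,22),lb=(158,249,2),lk=(266,127,10),ov=(259,224,4),g1=(311,213,30),g2=(318,185,30),g3=(359,254,30)),
dict(sbcap=(273,43,102),sbbase=(281,53,2),cap=(280.5,197,60),brim=(85,181,54),bbase=(107,173,5),lr=(390,51,22),sq=(396,125,22),sr=(401,188,22),lb=(90,237,2),lk=(187,110,10),ov=(189,212,4))]
for f,D in zip(F,P):
    for n,(u,v,z) in D.items(): print(n,at(f,(u,v),z).round(1)[:2],end=" ")
    print()
# recess centroids from dark blobs at rim height
for f,D in zip(F,P):
    g=cv2.cvtColor(f["color"],cv2.COLOR_BGR2GRAY)
    m=(g<110).astype(np.uint8);n,l,s,ce=cv2.connectedComponentsWithStats(m)
    for k in ("lr","sq","sr"):
        i=l[int(D[k][1]),int(D[k][0])];print(k,s[i].tolist(),ce[i].round(1),at(f,ce[i],18).round(1))
```

```text
sbcap [627.4 -12.7] sbbase [623.1 -13.6] cap [456.8 -10.7] brim [474.8 234.8] bbase [473.6 237.2] lr [ 627.1 -144.2] sq [ 541.7 -159. ] sr [ 456.2 -170.9] lb [373.7 286.2] lk [557.8 109.3] ov [415.8 128.5] g1 [443.2  50.3] g2 [483.5  40.5] g3 [379.4 -18.8] 
sbcap [626.2 -14.8] sbbase [627.7 -11.6] cap [456.6 -10.8] brim [475.5 233.5] bbase [473.6 237.2] lr [ 627.9 -144.1] sq [ 541.6 -158.4] sr [ 457.2 -172.1] lb [373.6 285.8] lk [559.2 112.4] ov [414.8 131.3] 
lr [443, 41, 51, 57, 2224] [468.   68.7] [ 627.7 -143.4   18. ]
sq [447, 114, 48, 51, 2008] [469.4 139.5] [ 541.8 -158.7   18. ]
sr [457, 190, 24, 23, 428] [468.4 200.9] [ 456.4 -170.4   18. ]
lr [364, 22, 53, 60, 2421] [389.6  51.6] [ 627.6 -144.5   18. ]
sq [371, 98, 47, 53, 2034] [394.6 123.8] [ 542.7 -157.4   18. ]
sr [387, 176, 26, 24, 480] [399.5 187.5] [ 456.7 -171.    18. ]
```

View pics/crop.png

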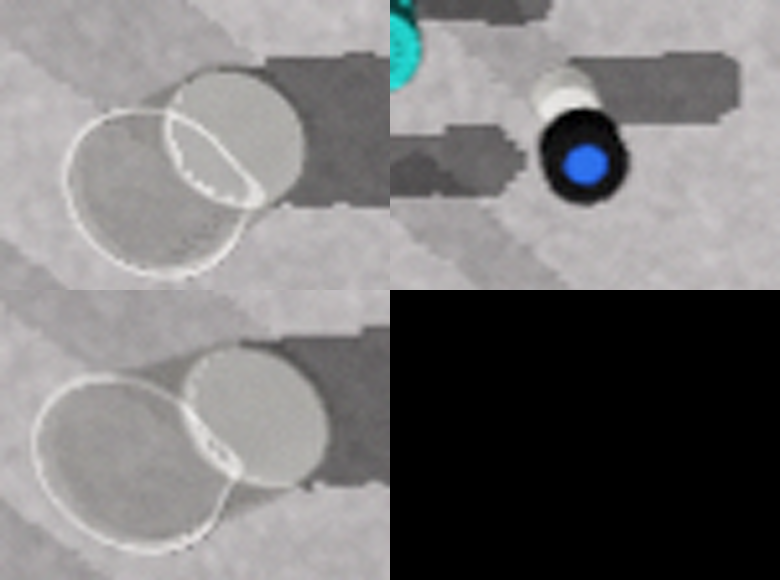

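The chosen vial (black cap, blue disc) is confirmed at (457,-11). The beaker's spout points to about -y, so the grip closes along x, and its body axis is at about (474,237). The caddy's y axis lies 0.157 rad from world x. I'll start with the vial.

```bash
cat >> h.py <<'E'
Z=200
def pickplace(src,dst,rel,open_,rel_open,yp,yq,force=40):
    arm.set_gripper(open_)
    arm.movel([*src,Z],q(yp),max_speed=220)
    arm.movel([*src,2+rel],max_speed=120); 
    arm.set_gripper(0,force); g=arm.current_finger_gap(); print("gap",g,"F",arm.current_grip_force(),"t",arm.current_clock())
    if g<8: return False
    arm.movel([*src,Z],max_speed=120)
    arm.movel([*dst,Z],q(yq),max_speed=220)
    print("carry gap",arm.current_finger_gap())
    arm.movel([*dst,10+rel+8],max_speed=100)
    print("contact",arm.movel([*dst,10+rel-1],max_speed=20,until_force=4),arm.current_tcp_pos()[2]-10-rel)
    arm.set_gripper(rel_open); arm.dwell(.2)
    arm.movel([*dst,Z],max_speed=120); print("t",arm.current_clock())
    return True
E
python3 - <<'E'
from h import *
h=np.pi/2
for s in (1,-1):
    print(s,[None if j is None else np.round(j,2).tolist() for j in (arm.solve_ik(p,q(y)) for p,y in [([457,-11,28],s*h),([474,237,21],s*h-.05),([626,-13,33],s*h),([627,-144,29],s*h+.157),([542,-158,41],s*h+.157),([457,-171,36],s*h+.157)])])
print(pickplace((456.7,-10.8),(456.6,-171),26,50,45,h,h+.157))
E
```

```text
1 [[0.42, 0.51, -0.62, 2.14, 0.5, 0.63, -0.55], [-0.08, 0.62, -0.62, 1.97, 0.54, 0.72, -1.08], [0.38, 0.73, -0.64, 1.73, 0.55, 0.87, -0.5], [0.58, 0.76, -0.63, 1.68, 0.55, 0.89, -0.12], [0.65, 0.63, -0.61, 1.88, 0.49, 0.79, -0.07], [0.72, 0.53, -0.58, 2.07, 0.46, 0.67, -0.01]]
-1 [[-0.57, 0.5, 0.61, 2.2, -0.53, 0.58, -2.7], [0.29, 0.95, -1.25, 1.95, 1.05, 1.1, 1.66], [-0.48, 0.71, 0.61, 1.79, -0.54, 0.81, -2.74], [-0.13, 0.69, 0.4, 1.73, -0.36, 0.79, -2.53], [-0.1, 0.57, 0.4, 1.93, -0.33, 0.7, -2.48], [-0.06, 0.48, 0.4, 2.12, -0.33, 0.6, -2.41]]
gap 18.307559843546365 F 39.29940640926361 t 9.5083
carry gap 18.237452249310422
contact True 0.27146386386723265
t 16.1917
True
```

Run:
```python
from h import *
h=np.pi/2
ok=pickplace((474.3,237),(627.6,-142),19,75,56,h-.06,h+.157,30)
f=arm.grab_frame("wrist");cv2.imwrite("pics/w3.png",f["color"])
```

```text
gap 43.187172577741535 F 30.16627161343422 t 20.625
carry gap 43.044269622514165
contact True 0.4500066624761807
t 28.5333
```

View pics/w3.png

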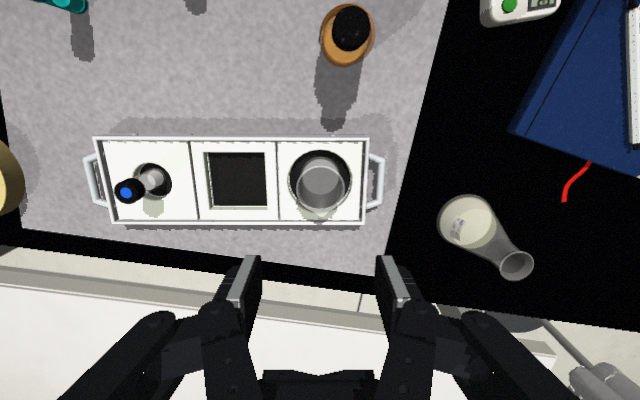

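w3 shows the vial in the small round recess, foot at (155,180), and the beaker in the large round recess at (320,185). The bottle is next.

Run:
```python
from h import *
h=np.pi/2
f=arm.grab_frame("wrist")
print("bottle cap",at(f,(351,28),102),"foot",at(f,(347,40),25))
ok=pickplace((626.5,-13.5),(542.2,-158.5),31,80,58,h,h+.157,50)
arm.movel([480,-20,300],q(h+.157),max_speed=200)
f=arm.grab_frame("wrist");cv2.imwrite("pics/w4.png",f["color"])
for n,b,t in [("sr",(456.6,-171,12),(456.6,-171,68)),("sq",(542,-158.5,12),(542,-158.5,110)),("lr",(627.6,-144,12),(627.6,-142,62)),("lbot",(374,286,2),(374,286,168)),("ov",(415,130,2),(415,130,58)),("lk",(558,111,2),(558,111,70))]: print(n,proj(f,b).round(),proj(f,t).round())
f=arm.grab_frame("side");
for n,b,t in [("sr",(456.6,-171,12),(456.6,-171,68)),("sq",(542,-158.5,12),(542,-158.5,110)),("lr",(627.6,-144,12),(627.6,-142,62))]: print(n,proj(f,b).round(),proj(f,t).round())
cv2.imwrite("pics/side4.png",f["color"])
```

```text
bottle cap [627.65258905 -15.48489317 102.        ] foot [630.78198157 -11.56651127  25.        ]
gap 41.78373746615087 F 50.344472508877516 t 31.7083
carry gap 41.544222515577175
contact True 0.7533400262550174
t 38.2083
sr [289. 252.] [285. 272.]
sq [346. 253.] [353. 291.]
lr [404. 252.] [413. 269.]
lbot [ 265. -148.] [ 216. -367.]
ov [286.  27.] [281.  16.]
lk [397.  63.] [412.  58.]
sr [356. 313.] [358. 292.]
sq [398. 290.] [406. 252.]
lr [435. 268.] [440. 248.]
```

View pics/w4.png

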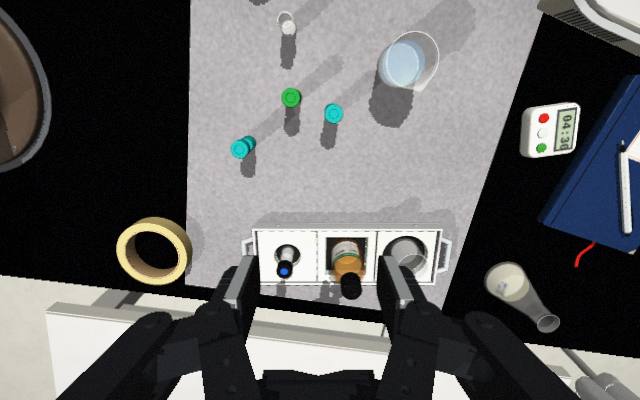

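View pics/side4.png

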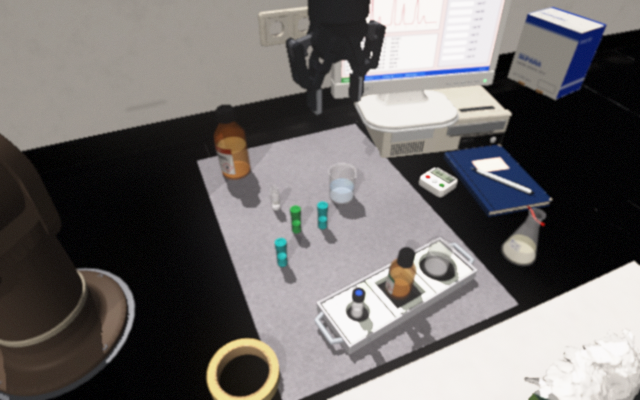

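Both pictures match the projected positions: vial cap at (285,271), bottle cap at (351,288) and beaker at (407,253). All three stand upright in their recesses, and the look-alikes haven't moved. Handing in.

```bash
python3 -c "
from plant import arm
print(arm.finish_job())"
```

```text
the job is handed in; nothing more can be done
None
```

I packed the small bottle, small beaker and capped vial upright in their recesses, left the look-alikes untouched and handed the job in; no verdict came back, but the last pictures showed everything in place.

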